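# Load the label-roll turret and hold its index plunger out

### The arm

A 6-joint arm with a two-finger parallel gripper is mounted at the origin on the work surface; the furniture and walls round the work are solid. World frame = base frame: x ahead of the robot, y to its left, z up, the work surface at z = 0. Lengths are in mm, angles in rad, forces in N, time in s.
With the tool pointing down it reaches from about 400 to 925 mm from the base axis. Payload 12.5 kg.
Tool frame: the origin (TCP) lies midway between the tips of the shut fingers; the grasp point (between the pads) lies 19 mm behind it; z points along the fingers, y is the line along which they close (so a half turn about z gives the same grasp; the last joint's range is limited). The gripper opens to 95 mm and grips with 3 to 60 N. Pads are 20 mm wide; open, the fingers measure 119 mm over their backs; the gripper's body (75 mm by 180 mm) begins 59 mm behind the grasp point.
Start: joints at [-1.32, 0.491, 1.559, -0, 1.092, -0.106], TCP at [218.322, -585.647, 214.661] pointing down, gripper open.
Joint ranges: [-3.1, 3.1], [-0.84, 2.19], [0.05, 2.79], [-1.13, 4.28], [0.06, 2.93], [-2.69, 2.69]. Speed limits (rad/s): [2.22, 2.22, 2.79, 3.14, 3.14, 3.14].

### API

Orientations are given as [roll, pitch, yaw] about the fixed x, y, z axes, in that order (R = Rz(yaw) Ry(pitch) Rx(roll)).
In Python, from cell import * gives the robot as it stands.
- The arm moves only by the tool servo_tool, never from a script. Its argument "moves" is one flat list of numbers, 5 for each row, row after row: the shift along the world's x, y, z as a fraction of full scale, then the turn about the world's z as a fraction of full scale, then the opening, from 0 (shut) to 1 (fully open). A call has 1 to 12 rows; each row is the pose to reach, as a shift and turn from the pose commanded when the call began, turning the shorter way round; what a row does not reach only later rows make up. Full scale, the value 1, is 400 mm for a shift and 180 degrees for a turn. A row lasts 1/12 s, in which the tool goes at most 41.7 mm and 7.16 degrees, less where a joint would pass 70% of its speed; a pose out of reach is approached as far as the arm can. A call with a number of a shift or a turn outside -1 to 1 is refused whole. A call with a gripper value outside its range is refused whole. The fingers move at their own pace and stop on an object; the grip force is fixed at half the most. Time passes only in rows, so rows that repeat a pose let the fingers close. It gives the time, the measured TCP pose, the force, the opening and the grip force at its end, in the units of the state.
- state(): the state, without advancing time (a new reading comes with each control period).
- read_camera(name): name is "scene" or "top" or "wrist"; returns (picture, depth): 400x640x3 uint8, blue, green, red; 400x640 float32, mm along the optical axis (not along the pixel's ray), 0 where there is no reading.
- get_calibration(name): a dict with "K" (3x3 intrinsics, pixels), "R" (3x3) and "t" (3): a world point X has camera coordinates R X + t. Camera axes: x right, y down, z forward; pixel columns grow to the right and rows downward; lengths in mm; the calibration is good to about 2 mm. A picture is of the moment at which its call begins: read the wrist's pose just before it. get_calibration takes no time and is no camera call; for the wrist camera it gives the pose at the moment of the call.
- job_done(): hands the job in; it is judged then, once.
The state is a dict: "t": time; "joints": joint angles; "qvel": joint speeds; "tau": joint torques, N m; "eef_pos": TCP position; "tcp_rot": TCP orientation; "ft_force": force on the tool from outside, world axes, zero at the start; "moment": the same for the moment, N m; "opening": opening from 0.0 (shut) to 1.0 (fully open); "grip_force": force on a finger pad.
Only numpy, scipy, OpenCV 4.12 (cv2) and the standard library are available. Lean on these libraries where they do the work, as an engineer would, in place of code of your own. Each camera call takes 0.05 s, during which the arm holds its last target. There are 200 camera calls.

### The job

Load the roll turret: put each of the two label rolls on the spindle that suits its bore (the wide-bored roll on the thick spindle, the narrow-bored roll on the thin one), each sitting fully down on its flange, and let go of them. Then grip the knob of the turret's sprung index plunger, pull it straight up as far as it goes so that the pin is clear of its hole in the disc, and keep holding it there: the program finishes while holding the plunger up. Leave the ink pad, the weight and the small carton where they are.

Things in the scene. Friction and masses are not known exactly. Their poses are not given: they have to be found in the camera images.
- turret: fixed level turret: base plate, disc 200 mm across, top 40 mm above the table. Origin on the table under the disc's centre, z up. Spindles at y = +58 and -58 mm in its frame (either way round), plunger axis at x = -85, y = 0. Plunger bracket: x -127 to -71, 36 mm wide, top 66 mm above the table, on it a 22 mm bush up to 75 mm (keep fingertips above that). The disc does not turn
- plunger (a joint): travel of the sprung index plunger in m: 0 = pin seated in its hole, grows as the knob is pulled straight up, 0.016 = fully back at its stop (the 8 mm pin is clear of the 10 mm deep hole from 0.010 on). The spring pulls down with 8 N at 0, rising to 13 N at 0.016, and seats it again if let go
- knob_mid (a point): centre of the plunger's knob: black upright ribbed cylinder, 26 mm across and 30 mm high (15 mm above and below this point); with the pin seated it is 94 mm above the table. Rises with the plunger
- thick_spindle: steel spindle fixed upright on the disc, post 34 mm across; origin at the centre of its foot on the disc (40 mm above the table), z up. A dark flange 52 mm across and 3 mm high at its foot, post top 38 mm above the origin, its uppermost 7 mm chamfered by 5 mm
- thin_spindle: the same as the thick spindle but with a post 20 mm across
- wide_roll: loose small label roll, white paper on a thin cardboard core, standing on its flat side on the table with its bore upright: outside 56 mm, height 40 mm, bore 40 mm across (walls 8 mm), 120 g or so; origin at the centre of its underside. Seated, its underside is 3 mm above its spindle's origin
- narrow_roll: the other loose label roll, the same outside size and height, but its bore is 26 mm across (walls 15 mm); origin at the centre of its underside. One roll starts left of the turret, between a fixed label dispenser and an open box, both taller than it (close the fingers along world y there); the other starts on the right, cups 43 mm high beyond it (close along world x)
- ink_pad: blue ink pad, 56 x 86 x 16 mm, loose bystander; origin at the centre of its underside
- weight: brass knobbed weight, 29 mm across, 48 mm high, loose bystander; origin at the centre of its underside
- small_carton: small brown carton, 66 x 48 x 50 mm, loose bystander; origin at the centre of its underside
Things that resemble listed ones, but are neither listed nor needed, are in the scene too. Leave any red look-alike of the wide_roll alone.

How it is judged:
By the outcome, as a careful person would: the job done as asked, in the order asked, and still so for the second after the job is handed in, while the arm keeps its last pose, push and grip.
It also fails if it takes over 72 s, if anything falls off the work surface, if the arm or the gripper's body presses on something with over 40 N, if the wrist force passes 120 N, or if a joint passes its speed limit or range.

## Working session

There is one attempt and no reset: what is moved stays moved. The work goes in short steps, Python scripts to look and compute and a tool call to move; the robot and the scene stay as the last step left them, time stands still between calls to the robot, and variables do not carry over. Pictures are saved under pics/ and viewed, at most 10 in all, crops included, and the job is handed in when it is done.

Besides the shell and the picture viewer there is one more tool, called as a command line: name --argument value ..., lists and objects as JSON in quotes. servo_tool: Moves the arm, as the interface text tells. Its arguments: {"type":"object","properties":{"moves":{"type":"array"}},"required":["moves"]}

```bash
mkdir -p pics; ls; python3 - <<'E'
from cell import *
import cv2,numpy as np
for n in("scene","top"):
    p,d=read_camera(n);cv2.imwrite(f"pics/{n}1.png",p);np.savez(f"{n}1.npz",p=p,d=d,**get_calibration(n))
    c=get_calibration(n);print(n,c["K"],c["R"],c["t"])
print(state())
E
```

```text
pics
scene [[493.59102957   0.         340.13696014]
 [  0.         493.59102957 199.74301265]
 [  0.           0.           1.        ]] [[-0.48939607 -0.87196031  0.01329266]
 [-0.43003499  0.22804457 -0.87353625]
 [ 0.75865762 -0.43322152 -0.48657756]] [ 262.99468876  306.79866829 1065.15915717]
top [[369.85549525   0.         313.05128419]
 [  0.         369.85549525 206.21408228]
 [  0.           0.           1.        ]] [[ 4.93988588e-05 -9.99099744e-01 -4.24228590e-02]
 [-9.99397209e-01  1.42343649e-03 -3.46870565e-02]
 [ 3.47162156e-02  4.23990004e-02 -9.98497426e-01]] [ 36.90986643 477.36379337 921.35013571]
{'t': 0.1, 'joints': array([-1.31961295e+00,  4.91458228e-01,  1.55940185e+00, -2.33140982e-06,
        1.09173290e+00, -1.05642249e-01]), 'qvel': array([-0.00089518, -0.0011214 , -0.0017255 ,  0.00198378, -0.00063367,
       -0.00111863]), 'tau': array([ 2.73217105e-03, -6.13621259e+01, -2.58605289e+01,  6.93262601e-02,
        4.69834835e-02, -6.83940652e-05]), 'eef_pos': array([ 218.25174653, -585.40786533,  214.14110353]), 'tcp_rot': array([-3.14059769e+00, -1.03423824e-04,  3.56826651e-01]), 'ft_force': array([-0.10472028,  0.06447208, -0.72527722]), 'moment': array([-0.0066059 ,  0.04690805, -0.00078864]), 'grip_force': 0.0, 'opening': 0.9980865537983503}
```

View pics/top1.png

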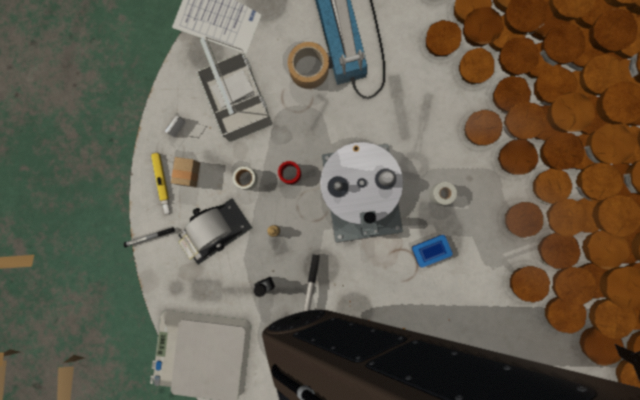

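View pics/scene1.png

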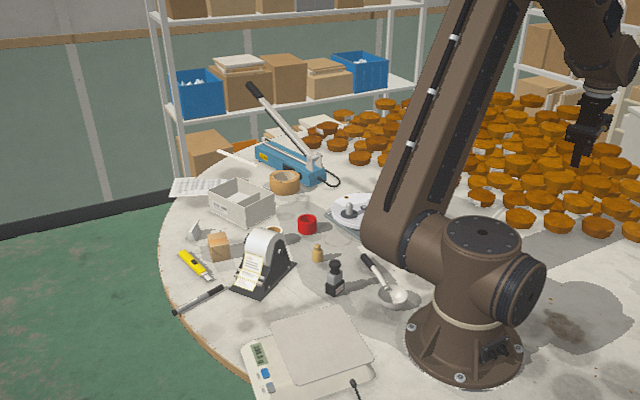

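The top view shows the disc at about (362,182), the spindles near (338,186) and (386,179), and the knob at (370,217). The left roll (wide bore?) is at (244,177), the right roll (narrow?) at (445,193), and the red look-alike at (290,172). The scene view shows the dispenser and box either side of the left roll.

```bash
cat > h.py <<'E'
import numpy as np,cv2
def back(c,u,v,z):  # pixel + depth -> world
    q=np.linalg.inv(c["K"])@np.array([u,v,1.])*z
    return c["R"].T@(q-c["t"])
def cloud(c,d):
    v,u=np.mgrid[:d.shape[0],:d.shape[1]]
    q=np.stack([u,v,np.ones_like(u)],-1).reshape(-1,3)@np.linalg.inv(c["K"]).T*d.reshape(-1,1)
    return ((q-c["t"])@c["R"]).reshape(*d.shape,3)
def onplane(c,u,v,h):
    r=c["R"].T@np.linalg.inv(c["K"])@np.array([u,v,1.]);o=-c["R"].T@c["t"]
    return o+r*(h-o[2])/r[2]
E
python3 - <<'E'
from h import *
f=np.load("top1.npz");P=cloud(f,f["d"])
for n,u,v in[("L",244,177),("R",445,193),("s1",338,186),("s2",386,179),("knob",370,217),("red",290,172)]:
    W=P[v-16:v+17,u-16:u+17].reshape(-1,3);
    print(n,onplane(f,u,v,40).round(), "zmax",np.percentile(W[:,2],[1,50,90,99]).round(1))
    t=W[W[:,2]>np.percentile(W[:,2],98)-6]; print("   top pts",len(t),t.min(0).round(),t.max(0).round())
disc=P[130:240,310:410].reshape(-1,3);m=abs(disc[:,2]-40)<6
q=disc[m];print("disc",len(q),q.min(0).round(),q.max(0).round(),np.median(q[:,2]))
p=f["p"];cv2.imwrite("pics/c1.png",cv2.resize(p[120:260,210:480],None,fx=2.96,fy=2.96,interpolation=cv2.INTER_CUBIC))
E
```

```text
L [548. 205.  40.] zmax [-3.2  1.1 39.2 42.6]
   top pts 207 [445.  -3.  36.] [573. 233. 938.]
R [ 508. -281.   40.] zmax [-2.6  2.8 41.2 43.2]
   top pts 338 [ 445. -308.   37.] [534.  -3. 938.]
s1 [525. -25.  40.] zmax [ 1.7 41.4 45.3 79.7]
   top pts 57 [445. -34.  72.] [532.  -3. 938.]
s2 [ 542. -141.   40.] zmax [-0.4 41.7 75.8 80.9]
   top pts 132 [ 445. -155.   74.] [557.  -3. 938.]
knob [ 450. -102.   40.] zmax [  8.2  41.3 100.7 111.6]
   top pts 105 [ 436. -106.  106.] [461.  -3. 938.]
red [560.  92.  40.] zmax [-3.6  1.1 39.6 42.8]
   top pts 209 [445.  -3.  36.] [588. 122. 938.]
disc 4803 [ 414. -182.   35.] [630.  16.  46.] 40.8483608838024
```

View pics/c1.png

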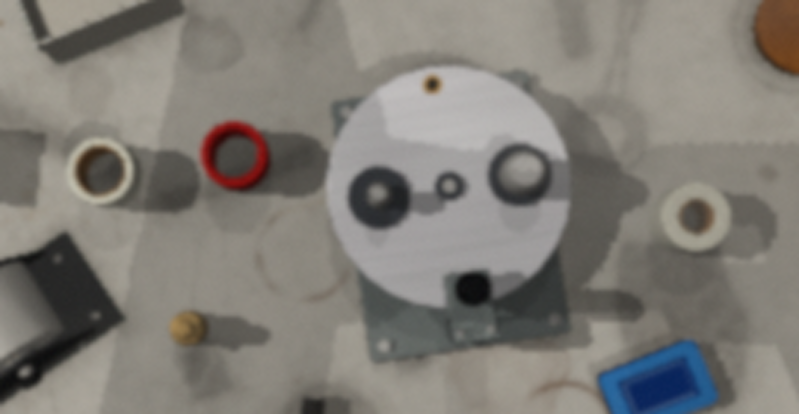

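The zoomed crop shows the wide-bored roll (brown bore, thin wall) on the left at crop (101,171) and the narrow-bored roll on the right at (696,217). The thick post is on the right of the disc at (521,172) and the thin one on the left at (379,196), with the knob at (473,289). So each roll goes across to the far spindle. Next I move above the narrow roll and refine the positions.

servo_tool --moves '[0.72, 0.76, 0, 0.387, 1, 0.72, 0.76, 0, 0.387, 1, 0.72, 0.76, 0, 0.387, 1, 0.72, 0.76, 0, 0.387, 1, 0.72, 0.76, 0, 0.387, 1, 0.72, 0.76, 0, 0.387, 1, 0.72, 0.76, 0, 0.387, 1, 0.72, 0.76, 0, 0.387, 1, 0.72, 0.76, 0, 0.387, 1, 0.72, 0.76, 0, 0.387, 1, 0.72, 0.76, 0, 0.387, 1, 0.72, 0.76, 0, 0.387, 1]'

```text
t: 1.1
eef_pos: [507.4, -279.8, 214.3]
tcp_rot: [-3.141, -0.0, 1.576]
ft_force: [-0.1, 0.5, 1.2]
opening: 0.998
grip_force: 0.0
```

```bash
cat >> h.py <<'E'
def ring(P,xy,r,lo,hi):
    """points in height band near xy -> (circle centre by enclosing circle, radius, median z)"""
    m=(np.hypot(P[...,0]-xy[0],P[...,1]-xy[1])<r)&(P[...,2]>lo)&(P[...,2]<hi)
    q=P[m].astype(np.float32)
    if len(q)<8: return None
    c,R=cv2.minEnclosingCircle(q[:,:2].copy())
    return np.round([*c,R,*q[:,:2].mean(0),np.median(q[:,2]),len(q)],1)
def report(P,L):
    for n,x,y,r,lo,hi in L: print(n,ring(P,(x,y),r,lo,hi))
L=[("wide",548,205,40,32,46),("narrow",508,-281,40,32,46),("thin",525,-27,28,70,90),("thick",542,-141,28,70,90),("knob",448,-100,25,100,120),("disc",530,-85,112,36,45)]
def wrist(name):
    import cell
    c=cell.get_calibration("wrist");p,d=cell.read_camera("wrist")
    cv2.imwrite(f"pics/{name}.png",p);np.savez(name+".npz",p=p,d=d,**c);return c,p,d
E
python3 - <<'E'
from h import *
from cell import state
f=np.load("top1.npz");report(cloud(f,f["d"]),L)
c,p,d=wrist("w1");s=state();print(s["t"],s["eef_pos"],s["tcp_rot"]);print(c["R"],-c["R"].T@c["t"]);report(cloud(c,d),L)
E
```

```text
wide [547.5 205.2  28.2 547.1 205.3  39.2 217. ]
narrow [ 507.3 -281.8   27.8  507.3 -280.8   40.3  365. ]
thin [524.  -24.8   9.7 523.5 -24.9  75.1  54. ]
thick [ 541.9 -139.4   16.8  541.4 -138.9   77.7  164. ]
knob [448.7 -94.6  12.9 448.9 -94.6 109.  106. ]
disc [ 532.8  -82.4   99.6  535.2  -80.5   40.8 4725. ]
1.15 [ 506.49842545 -281.02632171  214.31205573] [-3.14101450e+00 -2.37146950e-04  1.57360684e+00]
[[ 9.99985329e-01  5.38830990e-03 -5.54847141e-04]
 [ 5.32167534e-03 -9.58144722e-01  2.86234818e-01]
 [ 1.01069804e-03 -2.86233571e-01 -9.58159340e-01]] [ 507.32158003 -199.91713922  383.70237543]
wide None
narrow [ 508.3 -280.9   28.1  508.5 -279.8   38.9 1944. ]
thin None
thick [ 542.6 -138.6   16.9  542.1 -140.8   76.7 1375. ]
knob None
disc [ 533.5 -120.6   91.2  532.2 -145.8   39.5 9759. ]
```

View pics/w1.png

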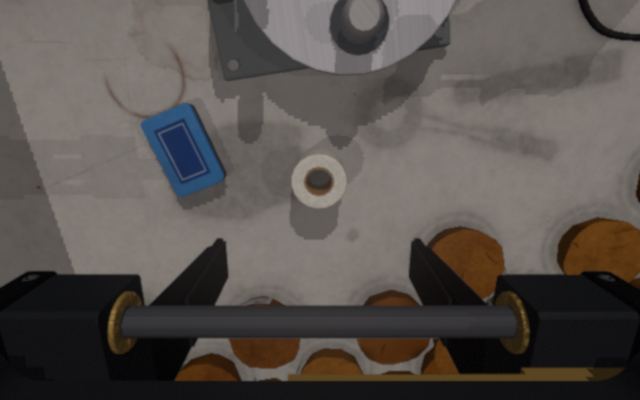

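The wrist view confirms the narrow roll at (318,181). Both views agree within 1 mm: narrow (508,-281), thick post (542,-139), thin post (524,-25), and heights match the text. I descend and grip it.

servo_tool --moves '[0.004, 0.001, -0.1, 0, 1, 0.004, 0.001, -0.2, 0, 1, 0.004, 0.001, -0.3, 0, 1, 0.004, 0.001, -0.4, 0, 1, 0.004, 0.001, -0.45, 0, 1, 0.004, 0.001, -0.49, 0, 1, 0.004, 0.001, -0.507, 0, 1, 0.004, 0.001, -0.507, 0, 1, 0.004, 0.001, -0.507, 0, 0, 0.004, 0.001, -0.507, 0, 0, 0.004, 0.001, -0.507, 0, 0, 0.004, 0.001, -0.507, 0, 0]'

```text
t: 2.15
eef_pos: [508.2, -281.6, 12.9]
tcp_rot: [3.14, 0.001, 1.572]
ft_force: [0.3, -0.9, -0.1]
opening: 0.774
grip_force: 0.0
```

servo_tool --moves '[0, 0, 0, 0, 0, 0, 0, 0, 0, 0, 0, 0, 0, 0, 0]'

```text
t: 2.4
eef_pos: [508.0, -281.2, 12.1]
tcp_rot: [3.141, 0.0, 1.573]
ft_force: [-0.7, 0.5, 3.5]
opening: 0.577
grip_force: 30.0
```

servo_tool --moves '[0, 0, 0.05, 0, 0, 0, 0, 0.12, 0, 0, 0, 0, 0.2, 0, 0, 0.004, 0.06, 0.28, 0, 0, 0.01, 0.15, 0.28, 0, 0, 0.016, 0.25, 0.28, 0, 0, 0.022, 0.35, 0.28, 0, 0, 0.028, 0.45, 0.28, 0, 0, 0.034, 0.54, 0.28, 0, 0, 0.04, 0.61, 0.28, 0, 0, 0.04, 0.641, 0.28, 0, 0, 0.04, 0.641, 0.28, 0, 0]'

```text
t: 3.4
eef_pos: [523.7, -22.7, 123.9]
tcp_rot: [-3.141, -0.0, 1.576]
ft_force: [0.0, -0.2, -2.0]
opening: 0.574
grip_force: 30.0
```

servo_tool --moves '[0, 0, 0, 0, 0, 0, 0, 0, 0, 0]'

```text
t: 3.57
eef_pos: [524.0, -25.8, 123.8]
tcp_rot: [3.142, 0.0, 1.572]
ft_force: [0.5, 0.5, -1.2]
opening: 0.573
grip_force: 30.0
```

```bash
python3 - <<'E'
from h import *
from cell import state,read_camera,get_calibration
c,p,d=wrist("w2");s=state();print(s["eef_pos"],s["tcp_rot"],s["opening"],s["grip_force"])
x,y,_=s["eef_pos"];P=cloud(c,d)
report(P,[("held",x,y,40,135,175),("thin",525,-27,28,66,90),("wide",548,205,40,32,46),("disc",530,-85,112,36,45)])
E
```

```text
[523.95950092 -26.07551596 123.80952787] [3.14149377e+00 1.37560697e-04 1.57133603e+00] 0.5774782561239719 29.999651131220162
held [  524.3   -16.     38.2   524.4   -17.3   150.5 10988. ]
thin None
wide None
disc [  525.7   -77.2   107.3   535.7   -46.3    39.5 20662. ]
```

View pics/w2.png

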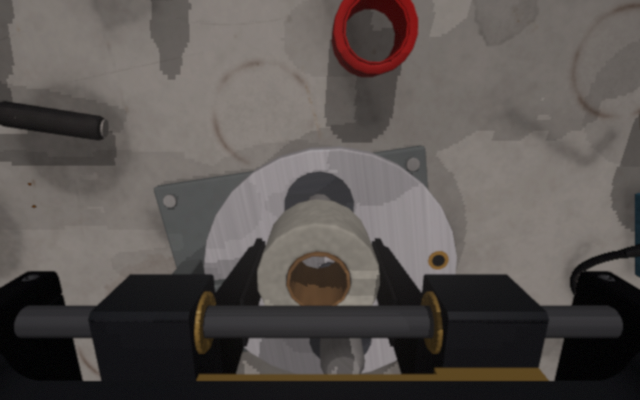

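The wrist view shows the roll held between the fingers. Its top bore is centred near (319,278), with the disc and thin spindle beneath and the red roll at (375,32). I work out the held roll's centre from the bore.

```bash
python3 - <<'E'
from h import *
f=np.load("w2.npz");P=cloud(f,f["d"])
print(onplane(f,319,279,151.8))
m=(P[...,2]>147)&(P[...,2]<156)&(abs(P[...,0]-524)<30)&(abs(P[...,1]+25)<32)
v,u=np.nonzero(m);q=P[m];print(len(q),np.percentile(q,[0.5,50,99.5],axis=0).round(1))
# outer circle LSQ over the far (+y) edge, per-x-bin max y
b=[(xx,np.percentile(q[abs(q[:,0]-xx)<1,1],97)) for xx in range(508,541,2)]
b=np.array(b);from scipy.optimize import least_squares as ls
print(ls(lambda a:np.hypot(b[:,0]-a[0],b[:,1]-a[1])-28,[524,-25]).x, ls(lambda a:np.hypot(b[:,0]-a[0],b[:,1]-a[1])-28,[524,-25]).cost)
E
```

```text
[524.61577388 -23.10912021 151.8       ]
7074 [[495.6 -37.7 147.2]
 [524.2 -16.  150.5]
 [552.9   2.  155.3]]
[524.54671865 -25.85163802] 0.21455250734200668
```

servo_tool --moves '[0, 0.001, -0.04, 0, 0, 0, 0.001, -0.07, 0, 0, 0, 0.001, -0.09, 0, 0, 0, 0.001, -0.105, 0, 0, 0, 0.001, -0.12, 0, 0, 0, 0.001, -0.12, 0, 0]'

```text
t: 4.12
eef_pos: [523.6, -24.8, 75.0]
tcp_rot: [-3.14, -0.0, 1.572]
ft_force: [0.0, 0.1, -1.8]
opening: 0.577
grip_force: 30.0
```

servo_tool --moves '[0, 0, -0.02, 0, 0, 0, 0, -0.035, 0, 0, 0, 0, -0.046, 0, 0, 0, 0, -0.049, 0, 0, 0, 0, -0.049, 0, 0]'

```text
t: 4.53
eef_pos: [523.8, -24.4, 55.9]
tcp_rot: [-3.141, -0.0, 1.573]
ft_force: [-0.2, 0.3, -0.8]
opening: 0.576
grip_force: 30.0
```

servo_tool --moves '[0, 0, 0, 0, 1, 0, 0, 0, 0, 1, 0, 0, 0, 0, 1, 0, 0, 0, 0, 1, 0, 0, 0, 0, 1, 0, 0, 0.1, 0, 1, 0, 0, 0.2, 0, 1, 0, 0, 0.3, 0, 1, 0.01, 0.1, 0.35, 0.04, 1, 0.02, 0.2, 0.35, 0.08, 1, 0.03, 0.3, 0.35, 0.12, 1, 0.04, 0.4, 0.35, 0.16, 1]'

```text
t: 5.53
eef_pos: [539.9, 137.3, 197.2]
tcp_rot: [3.14, 0.001, 2.078]
ft_force: [0.5, -0.0, 0.6]
opening: 0.998
grip_force: 0.0
```

servo_tool --moves '[0.02, 0.174, 0, 0.34, 1, 0.02, 0.174, 0, 0.34, 1, 0.02, 0.174, 0, 0.34, 1, 0.02, 0.174, 0, 0.34, 1, 0.02, 0.174, 0, 0.34, 1, 0.02, 0.174, 0, 0.34, 1, 0.02, 0.174, 0, 0.34, 1, 0.02, 0.174, 0, 0.34, 1, 0.02, 0.174, 0, 0.34, 1, 0.02, 0.174, 0, 0.34, 1, 0.02, 0.174, 0, 0.34, 1]'

```text
t: 6.45
eef_pos: [547.9, 205.1, 196.3]
tcp_rot: [3.142, 0.0, 3.138]
ft_force: [-0.5, -0.5, -0.1]
opening: 1.002
grip_force: 0.0
```

```bash
python3 - <<'E'
from h import *
from cell import state,read_camera,get_calibration
s=state();print(s["t"],s["eef_pos"],s["tcp_rot"],s["opening"],s["joints"].round(2))
c,p,d=wrist("w3");P=cloud(c,d)
report(P,[("wide",548,205,38,34,46)])
c=get_calibration("top");p,d=read_camera("top");Q=cloud(c,d)
report(Q,L+[("seated",524,-25,35,74,90)])
for n,C in(("wrist",P),("top1",cloud(np.load("top1.npz"),np.load("top1.npz")["d"]))):
  m=(abs(C[...,0]-548)<90)&(abs(C[...,1]-205)<95)&(C[...,2]>50)&(C[...,2]<160)
  q=C[m];print(n,len(q),len(q) and (q.min(0),q.max(0)))
  m&=(abs(C[...,0]-548)<20);q=C[m];print(" strip",len(q),len(q) and (q.min(0),q.max(0)))
cv2.imwrite("pics/t3.png",cv2.resize(p[100:260,210:480],None,fx=2.2,fy=2.2,interpolation=cv2.INTER_CUBIC))
cv2.imwrite("pics/both3.png",np.vstack([cv2.imread("pics/t3.png")[:,:594],np.zeros((1,594,3),np.uint8)]))
E
```

```text
6.45 [547.87693179 205.12372934 196.30428911] [3.14150194e+00 2.19789262e-06 3.13820505e+00] 1.0017610026953914 [ 0.25  0.45  1.68  0.    1.01 -1.32]
wide [ 548.   208.1   27.8  547.   208.1   38.8 1361. ]
wide [541.5 206.   26.8 530.  207.4  39.6  87. ]
narrow None
thin [523.7 -25.7  27.4 524.3 -26.2  82.4 397. ]
thick [ 542.2 -139.6   16.9  541.4 -138.8   77.3  161. ]
knob [448.9 -94.6  12.9 448.9 -94.6 108.9 106. ]
disc [ 533.1  -82.6   99.8  535.9  -84.8   40.7 4370. ]
seated [523.3 -25.4  27.8 523.3 -25.5  82.5 404. ]
wrist 1270 (array([458.00179273, 251.64435202,  50.13163549]), array([478.28981985, 299.95941562, 124.16862852]))
 strip 0 0
top1 117 (array([458.6084289 , 250.25641909,  50.88237832]), array([476.71709452, 299.97162171, 122.9972043 ]))
 strip 0 0
```

View pics/w3.png

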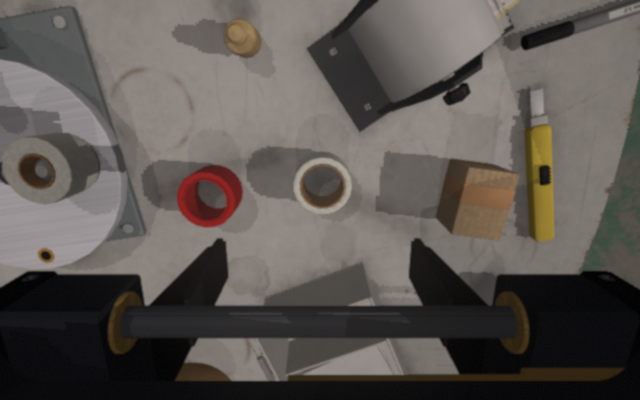

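The wrist view shows the wide roll clear at (322,186) between the red look-alike, carton, dispenser and box. The narrow roll is seated: its top is at 82.5 mm and its centre at (523.5,-25.5). I grip the wide roll.

servo_tool --moves '[0, 0.004, -0.1, 0, 1, 0, 0.004, -0.2, 0, 1, 0, 0.004, -0.3, 0, 1, 0, 0.004, -0.38, 0, 1, 0, 0.004, -0.43, 0, 1, 0, 0.004, -0.455, 0, 1, 0, 0.004, -0.46, 0, 1, 0, 0.004, -0.46, 0, 1, 0, 0.004, -0.46, 0, 0, 0, 0.004, -0.46, 0, 0, 0, 0.004, -0.46, 0, 0, 0, 0.004, -0.46, 0, 0]'

```text
t: 7.55
eef_pos: [548.3, 206.9, 13.3]
tcp_rot: [3.141, 0.002, 3.141]
ft_force: [-0.2, 0.2, 0.0]
opening: 0.775
grip_force: 0.0
```

servo_tool --moves '[0, 0, 0, 0, 0, 0, 0, 0, 0, 0, 0, 0, 0, 0, 0, 0, 0, 0, 0, 0]'

```text
t: 7.88
eef_pos: [548.0, 206.8, 12.5]
tcp_rot: [3.141, 0.0, 3.141]
ft_force: [-0.7, -0.1, 3.8]
opening: 0.59
grip_force: 30.0
```

servo_tool --moves '[0, 0, 0.05, 0, 0, 0, 0, 0.12, 0, 0, 0, 0, 0.2, 0, 0, 0, -0.05, 0.28, 0, 0, 0, -0.13, 0.29, 0, 0, -0.004, -0.22, 0.29, 0, 0, -0.006, -0.31, 0.29, 0, 0, -0.008, -0.4, 0.29, 0, 0, -0.01, -0.49, 0.29, 0, 0, -0.012, -0.58, 0.29, 0, 0, -0.014, -0.67, 0.29, 0, 0, -0.015, -0.75, 0.29, 0, 0]'

```text
t: 8.88
eef_pos: [541.4, -95.3, 128.1]
tcp_rot: [3.142, -0.0, 3.14]
ft_force: [0.5, 0.5, -0.9]
opening: 0.592
grip_force: 30.0
```

servo_tool --moves '[0, -0.06, 0, 0, 0, 0, -0.1, 0, 0, 0, 0, -0.115, 0, 0, 0, 0, -0.115, 0, 0, 0, 0, -0.115, 0, 0, 0]'

```text
t: 9.3
eef_pos: [541.7, -138.7, 128.1]
tcp_rot: [3.141, -0.001, 3.14]
ft_force: [-0.1, -0.0, -0.9]
opening: 0.594
grip_force: 30.0
```

```bash
python3 - <<'E'
from h import *
from cell import state
from scipy.optimize import least_squares as ls
s=state();print(s["t"],s["eef_pos"],s["tcp_rot"],s["opening"],s["grip_force"],s["ft_force"],s["joints"].round(2))
c,p,d=wrist("w4");P=cloud(c,d)
x,y,z=s["eef_pos"]
m=(P[...,2]>z+20)&(P[...,2]<z+36)&(abs(P[...,0]-x)<32)&(abs(P[...,1]-y)<30);q=P[m];print(len(q),np.percentile(q,[0.5,50,99.5],axis=0).round(1))
# near edge towards the camera (-x side): fit radius-28 circle to the extreme x per y bin
q=q[abs(q[:,2]-(z+27.5))<5]
b=np.array([(np.percentile(q[abs(q[:,1]-yy)<1,0],3),yy) for yy in np.arange(y-16,y+17,2)])
r=ls(lambda a:np.hypot(b[:,0]-a[0],b[:,1]-a[1])-28,[x,y]);print(r.x,r.cost)
E
```

```text
9.3 [ 541.71917797 -138.70524255  128.06471819] [ 3.14113916e+00 -5.48319617e-04  3.14045544e+00] 0.5940488430476172 29.999627438373864 [-0.10088894 -0.04961828 -0.88580976] [-0.37  0.5   1.81  0.    0.82 -1.94]
4955 [[ 514.  -168.2  148.3]
 [ 530.3 -138.6  154.2]
 [ 554.1 -109.5  163.4]]
[ 541.9568172  -139.75623421] 0.15640069376915103
```

View pics/w4.png

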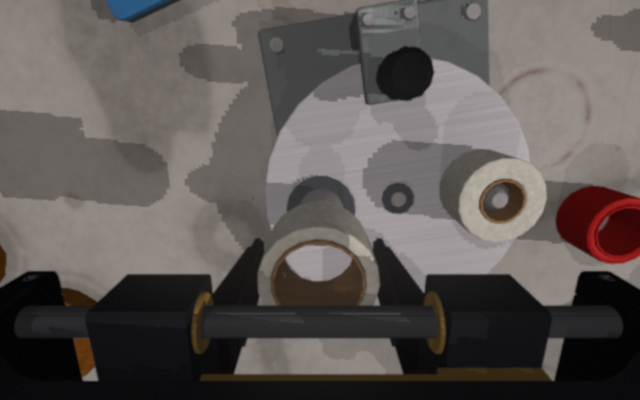

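The wrist view shows the wide roll held at about (319,275), the narrow roll seated on the thin post at (502,200), and the knob at (404,73). The held roll is centred at (542,-139), right over the thick spindle. I lower it.

servo_tool --moves '[0, 0, -0.05, 0, 0, 0, 0, -0.08, 0, 0, 0, 0, -0.1, 0, 0, 0, 0, -0.115, 0, 0, 0, 0, -0.13, 0, 0, 0, 0, -0.13, 0, 0]'

```text
t: 9.85
eef_pos: [541.7, -138.7, 75.5]
tcp_rot: [3.141, -0.001, 3.141]
ft_force: [-0.3, -0.7, -2.2]
opening: 0.593
grip_force: 30.0
```

servo_tool --moves '[0, 0, -0.02, 0, 0, 0, 0, -0.035, 0, 0, 0, 0, -0.045, 0, 0, 0, 0, -0.05, 0, 0, 0, 0, -0.05, 0, 0]'

```text
t: 10.27
eef_pos: [541.8, -139.3, 55.9]
tcp_rot: [3.141, -0.001, 3.141]
ft_force: [-0.4, -1.0, -1.2]
opening: 0.588
grip_force: 30.0
```

servo_tool --moves '[0, 0, 0, 0, 1, 0, 0, 0, 0, 1, 0, 0, 0, 0, 1, 0, 0, 0, 0, 1, 0, 0, 0, 0, 1, 0, 0, 0.08, 0, 1, 0, 0, 0.18, 0, 1, 0, 0, 0.28, 0, 1, -0.07, 0.04, 0.3, 0, 1, -0.15, 0.08, 0.3, 0, 1, -0.2, 0.1, 0.3, 0, 1, -0.2325, 0.112, 0.3, 0, 1]'

```text
t: 11.27
eef_pos: [446.8, -93.4, 176.8]
tcp_rot: [3.141, 0.0, 3.141]
ft_force: [-0.1, 0.1, 0.2]
opening: 0.996
grip_force: 0.0
```

servo_tool --moves '[0, 0, 0, 0, 1, 0, 0, 0, 0, 1, 0, 0, 0, 0, 1]'

```text
t: 11.52
eef_pos: [449.9, -94.9, 176.4]
tcp_rot: [-3.141, 0.001, 3.141]
ft_force: [0.9, -0.6, 0.6]
opening: 0.999
grip_force: 0.0
```

```bash
python3 - <<'E'
from h import *
from cell import state,get_calibration,read_camera
s=state();print(s["t"],s["eef_pos"],s["tcp_rot"],s["opening"],s["joints"].round(2))
K=[("wideseat",542,-139,36,70,90),("narrowseat",524,-25,36,70,90),("knob",449,-95,22,98,120)]
c,p,d=wrist("w5");report(cloud(c,d),K)
for n in("top","scene"):
    c=get_calibration(n);p,d=read_camera(n);print(n);report(cloud(c,d),K)
    cv2.imwrite(f"pics/{n}5.png",p)
E
```

```text
11.5167 [449.88602047 -94.85654787 176.44395153] [-3.14134212e+00  9.37419674e-04  3.14062279e+00] 0.9994275982691809 [-0.35  0.31  2.    0.    0.84 -1.92]
wideseat [ 539.7 -140.1   27.6  526.9 -138.4   78.8 1592. ]
narrowseat [ 521.   -27.8   25.7  518.5  -33.2   81.1 1823. ]
knob [ 449.4  -93.6   13.5  447.6  -93.6  107.8 1052. ]
top
wideseat [ 548.8 -146.1   25.6  554.6 -147.7   82.   160. ]
narrowseat [523.4 -25.6  27.9 523.7 -25.4  82.8 413. ]
knob None
scene
wideseat None
narrowseat [529.8   2.3  12.9 529.8   2.6  77.6  15. ]
knob None
```

Both rolls are seated: tops at 82.8 and 82.0 mm against 83 expected. The knob is at (449,-94.5) with its top at 108–109 mm. I descend and grip.

servo_tool --moves '[-0.002, 0.001, -0.08, 0, 1, -0.002, 0.001, -0.15, 0, 1, -0.002, 0.001, -0.2, 0, 1, -0.002, 0.001, -0.228, 0, 1, -0.002, 0.001, -0.236, 0, 1, -0.002, 0.001, -0.236, 0, 1, -0.002, 0.001, -0.236, 0, 0, -0.002, 0.001, -0.236, 0, 0, -0.002, 0.001, -0.236, 0, 0, -0.002, 0.001, -0.236, 0, 0, -0.002, 0.001, -0.236, 0, 0, -0.002, 0.001, -0.236, 0, 0]'

```text
t: 12.67
eef_pos: [448.2, -94.1, 82.2]
tcp_rot: [-3.141, 0.001, 3.141]
ft_force: [0.4, -1.1, -1.0]
opening: 0.639
grip_force: 0.0
```

servo_tool --moves '[0, 0, 0, 0, 0, 0, 0, 0, 0, 0, 0, 0, 0, 0, 0, 0, 0, 0, 0, 0, 0, 0, 0, 0, 0, 0, 0, 0, 0, 0, 0, 0, 0, 0, 0]'

```text
t: 13.25
eef_pos: [448.0, -92.8, 81.9]
tcp_rot: [3.14, -0.0, 3.14]
ft_force: [2.9, 14.0, 3.2]
opening: 0.267
grip_force: 30.0
```

The grip holds, with a 14 N side force in +y. I relieve that first.

servo_tool --moves '[0, 0.002, 0, 0, 0, 0, 0.004, 0, 0, 0, 0, 0.004, 0, 0, 0]'

```text
t: 13.5
eef_pos: [448.0, -92.6, 81.9]
tcp_rot: [-3.141, -0.0, 3.141]
ft_force: [-0.8, -1.3, 1.1]
opening: 0.266
grip_force: 30.0
```

Relieved. I pull up in steps while watching the force.

servo_tool --moves '[0, 0, 0.005, 0, 0, 0, 0, 0.01, 0, 0, 0, 0, 0.015, 0, 0, 0, 0, 0.02, 0, 0, 0, 0, 0.025, 0, 0, 0, 0, 0.03, 0, 0, 0, 0, 0.03, 0, 0]'

```text
t: 14.08
eef_pos: [448.0, -92.5, 94.1]
tcp_rot: [-3.142, -0.0, 3.141]
ft_force: [1.5, -6.1, -12.4]
opening: 0.267
grip_force: 30.0
```

servo_tool --moves '[0, 0, 0.005, 0, 0, 0, 0, 0.008, 0, 0, 0, 0, 0.008, 0, 0, 0, 0, 0.008, 0, 0]'

```text
t: 14.42
eef_pos: [448.0, -92.6, 97.0]
tcp_rot: [-3.142, -0.0, 3.141]
ft_force: [0.6, -4.7, -13.5]
opening: 0.267
grip_force: 30.0
```

servo_tool --moves '[0, 0, 0.002, 0, 0, 0, 0, 0.003, 0, 0, 0, 0, 0.003, 0, 0, 0, 0, 0.003, 0, 0]'

```text
t: 14.75
eef_pos: [448.0, -92.6, 98.0]
tcp_rot: [3.142, -0.0, 3.141]
ft_force: [1.0, -6.0, -15.8]
opening: 0.266
grip_force: 30.0
```

servo_tool --moves '[0, 0, 0.0015, 0, 0, 0, 0, 0.0015, 0, 0, 0, 0, 0.0015, 0, 0]'

```text
t: 15.0
eef_pos: [447.9, -92.5, 98.1]
tcp_rot: [3.141, -0.001, 3.141]
ft_force: [3.0, -7.0, -24.5]
opening: 0.269
grip_force: 30.0
```

```bash
python3 - <<'E'
from h import *
from cell import *
s=state();print(s["t"],s["eef_pos"],s["ft_force"],s["opening"],s["grip_force"])
c,p,d=wrist("w6")
P=cloud(c,d);report(P,[("wideseat",542,-139,36,70,90),("narrowseat",524,-25,36,70,90),("knob",449,-93,16,112,135)])
E
```

```text
15.0 [447.91823815 -92.51285489  98.08530349] [  3.02551451  -6.99836111 -24.51692485] 0.26890464385133045 29.995843261258415
wideseat [ 533.8 -114.8    9.2  531.9 -115.4   78.8  206. ]
narrowseat None
knob [ 448.4  -93.4   15.9  446.1  -93.5  123.8 2778. ]
```

View pics/w6.png

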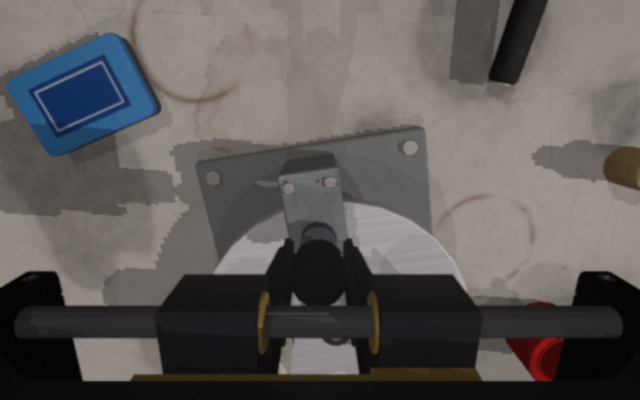

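The wrist view shows the knob gripped at (320,272) and raised, with the stem visible above the bush at (320,235). Its top rose from 107.8 to 123.8 mm, a full 16.0 mm, and the force jumped to 24 N with no further rise, so it is at the stop. I ease slightly and check it holds.

servo_tool --moves '[0, 0, -0.0005, 0, 0, 0, 0, -0.0005, 0, 0, 0, 0, -0.0005, 0, 0, 0, 0, -0.0005, 0, 0, 0, 0, -0.0005, 0, 0, 0, 0, -0.0005, 0, 0, 0, 0, -0.0005, 0, 0, 0, 0, -0.0005, 0, 0]'

```text
t: 15.72
eef_pos: [447.9, -92.5, 98.1]
tcp_rot: [3.141, -0.001, 3.141]
ft_force: [2.4, -6.5, -20.1]
opening: 0.263
grip_force: 30.0
```

```bash
python3 - <<'E'
from h import *
from cell import *
c,p,d=wrist("w7");report(cloud(c,d),[("knob",449,-93,16,112,135)])
c=get_calibration("top");p,d=read_camera("top");report(cloud(c,d),L[2:4]+[("wideseat",542,-139,36,70,90)])
s=state();print(s["ft_force"],s["eef_pos"],s["t"])
if s["ft_force"][2]<-14: print(job_done())
E
```

```text
knob [ 448.6  -93.3   16.   446.1  -93.5  123.7 2791. ]
thin [523.8 -25.5  27.5 524.3 -26.3  82.6 395. ]
thick [ 541.6 -141.6   27.4  544.1 -141.5   80.5  364. ]
wideseat [ 541.1 -142.1   27.9  543.8 -141.9   80.7  372. ]
[  2.97946251  -6.48296465 -20.56620801] [447.96959027 -92.50313898  98.06679137] 15.8167
the job is handed in; nothing more can be done
None
```

The job is handed in: both rolls are on their matching spindles, released and seated (tops measured about 81–83 mm, 83 expected), and the arm is holding the plunger knob up at its 16 mm stop.

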